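# Morning check of the warm stage

## Task

Do the morning check of the warm stage: press the yellow test button on the breaker box so that the red lever drops, then lift the lever back fully upright so that it stays up by itself. Then take the blue temperature sensor out of its dock, lift it over the bottle rack and finish while still holding it still and level about 1 cm above the warm stage's black window, centred on it and with its long side along the window's, never touching the stage. Do not bump the rack or disturb the dishes, the jar or the pen.

Things in the scene. Friction and masses are not known exactly. Their poses are not given: they have to be found in the camera images.
- breaker: White breaker box fixed to the bench, 110 (x) x 150 (y) x 70 mm high; origin at the centre of its underside, z up, x away from the front (the front, with a blue strip, faces its -x). On its top: the red lever on the -y half, the yellow button on the +y half.
- test (a joint): Travel of the yellow test button, 0 = out, 0.006 m = fully pressed (straight down, spring, about 5 N). Pressing it home trips the lever; it springs back when let go.
- button_top (a point): Centre of the top face of the yellow button, 28 mm across, 18 mm above the top of the breaker box when out.
- lever (a joint): Angle of the red lever (rad): 0 = fully up at its stop, leaning 0.18 rad past vertical towards the box's +x; 1.5 = dropped, nearly level, pointing to the box's -x, in front of the box. It swings freely: balanced at 0.18, below that its weight keeps it up, above that it drops. Lifting takes about 1 N at the grip.
- lever_hinge (a point): Point on the lever's hinge axis (parallel to the box's y), in the lever's mid-plane, level with the box's top. At lever angle q the grip's centre is at this point + 60 mm x (-sin(q - 0.18) along the box's x, cos(q - 0.18) up).
- lever_grip (a point): Centre of the red grip at the lever's end: a cross-bar of 16 mm diameter, 26 mm long along the box's y, on an 8 mm steel shaft.
- dock: Grey fixed tray in which the sensor stands, 114 (x) x 58 (y) x 12 mm high, inner floor 5 mm above the bench, walls 5 mm thick, open on top; origin at the centre of its underside.
- sensor_grip (a point): Centre of the blue handle of the sensor (loose, 0.14 to 0.28 kg). Handle: 34 (x) x 24 (y) mm, from 20 to 92 mm above the flat underside; this point is 56 mm above the underside. It stands on the middle of a white head, 96 (x) x 40 (y) x 20 mm high. x is the head's long way, z up. It stands in the dock, its x along the dock's x.
- sensor: The same sensor; this point is the centre of its flat underside (the measuring face), axes as above.
- rack: Fixed rack of six amber bottles between the dock and the warm stage, 280 (x) x 45 (y) mm, 110 mm high to the tops of the caps; origin at the centre of its underside.
- stage: White warm stage fixed to the bench, 190 (x) x 150 (y) x 50 mm high, flat top; origin at the centre of its underside.
- window (a point): Centre of the black glass window in the warm stage's top, flush with it, 116 (x) x 60 (y) mm; axes parallel to the stage's, x the window's long way, z up. It lies 15 mm from the stage's middle towards the stage's +x.
- dishes: Bystander: stack of three pale petri dishes, 88 mm across, 38 mm high; origin at the centre of its underside.
- jar: Bystander: jar with a green cap, 52 mm across, 75 mm high; origin at the centre of its underside.
- pen: Bystander: blue marker pen lying on the bench, 120 (x) x 14 x 14 mm; origin at the centre of its underside.

How it is judged (in metres and radians):
On the way, in this order (a step that is already met when the one before it is completed fails the run):
1. the test button is pressed in while the lever is still up (value of joint test above 0.003 m and value of joint lever below 1 rad).
2. the lever has dropped (value of joint lever above 1.1 rad), for 0.05 s.
3. the lever is lifted fully up again and stays there untouched (value of joint lever below 0.1 rad and contact force between the fingers and lever below 0.05 N), for 0.2 s.
4. the sensor is lifted higher than the rack (height (world z) of sensor above 0.112 m).
At the end, for the whole second after the job is handed in: Sensor held still in the fingers, underside 3 to 18 mm above the window, not touching, centred within 10 mm, long axes within 0.12 rad (either way round), level within 0.1 rad; lever up (below 0.1 rad), button out, dishes, jar and pen within 20 mm of their start (z of sensor in the frame of window between 0.003 and 0.018 m and horizontal distance between sensor and window below 0.01 m and angle between the x axis of sensor and the x axis of window, either way round below 0.12 rad and angle between sensor's own z axis and vertical below 0.1 rad and contact force between sensor and the fingers above 1 N and contact force between sensor and stage below 0.05 N and linear speed of sensor below 0.01 m/s and value of joint lever below 0.1 rad and value of joint test below 0.002 m and distance of each of dishes, jar, pen from where it was at the start of the episode below 0.02 m); the arm keeps its last pose, push and grip.
It fails at once if the sensor touches the warm stage (contact force between sensor and stage above 0.3 N).
It fails at once if the rack is bumped (contact force between any of sensor, the arm, the fingers and rack above 2 N).
It fails at once if dishes, jar or pen disturbed (distance of any of dishes, jar, pen from where it was at the start of the episode above 0.02 m).
It also fails if it takes over 58 s, if anything falls off the work surface, if the arm or the gripper's body presses on something with over 40 N, if the wrist force passes 120 N, or if a joint passes its speed limit or range.

## Robot

A 6-joint arm with a two-finger parallel gripper is mounted at the origin on the work surface. World frame = base frame: x ahead of the robot, y to its left, z up, the work surface at z = 0. Lengths are in m, angles in degrees, forces in N, time in s.
With the tool pointing down it reaches from about 0.35 to 0.925 m from the base axis. Payload 6.4 kg.
Tool frame: the origin (TCP) lies midway between the tips of the shut fingers; the grasp point (between the pads) lies 19 mm behind it; z points along the fingers, y is the direction in which the jaws open and shut (so a half turn about z gives the same grasp; the last joint's range is limited). The gripper opens to 85 mm and grips with 20 to 120 N. Pads are 22 mm wide; open, the fingers measure 114 mm over their backs; the gripper's body (76 mm by 85 mm) begins 54 mm behind the grasp point. The pads swing forward as they close: fully open they stand 13 mm farther back than shut.
Start: joints at [54.253, 14.043, 89.255, -0, 76.702, -9.975], TCP at [0.283, 0.585, 0.231] pointing down, gripper open.
Joint ranges: [-179.41, 179.41], [-58.25, 129.5], [7.25, 145.43], [-54.29, 234.29], [11.92, 165.04], [-157.13, 157.13]. Speed limits (degrees/s): [147.25, 147.25, 180, 180, 180, 180].

## Interface

Orientations are given as a 3x3 rotation matrix whose columns are the frame's x, y, z axes.
In Python, from workcell import env gives the robot as it stands. The module is installed in compiled form; this text tells all that it offers.
- The arm moves only by the tool step_arm, never from a script. Its argument "increments" is one flat list of numbers, 7 for each row, row after row: the turn, a rotation vector about the tool's x, y, z in degrees, then the shift along the tool's x, y, z in m, then the opening, from -1 (shut) to 1 (fully open), so that 0 is half open. A call has 1 to 10 rows; each row is the pose to reach, as a shift and turn from the pose commanded when the call began, along the tool's axes at that moment; what a row does not reach only later rows make up. A row lasts 1/12 s, in which the tool goes at most 41.7 mm and 7.16 degrees, less where a joint would pass 70% of its speed; a pose out of reach is approached as far as the arm can. A call with a gripper value outside its range is refused whole. The fingers move at their own pace and stop on an object; "grip_force" is the grip in N (left out, the last holds). Time passes only in rows, so rows that repeat a pose let the fingers close. It gives the time, the measured TCP pose, the force and the opening at its end, in the units of the state.
- env.read_state(): the state, without advancing time (a new reading comes with each control period).
- env.read_camera(name): name is "scene" or "top" or "wrist"; returns the picture (400x640x3 uint8, red, green, blue); there is no depth.
- env.calibration(name): a dict with "intrinsics" (3x3 intrinsics, pixels), "k1" (the pictures are not rectified: a ray, as slopes to the right and down, at radius r is drawn at 1 + k1 r^2 times it, then the intrinsics apply), "eye" and "rotation" of the camera in the world; the wrist camera has in their place "hand_eye" (4x4, takes a point from camera to tool coordinates, whose origin is the TCP and whose axes are the flange's). Camera axes: x right, y down, z forward; pixel columns grow to the right and rows downward; lengths in m; the calibration is good to about 2 mm. A picture is of the moment at which its call begins: read the wrist's pose just before it. calibration takes no time and is no camera call.
- env.finish_job(): hands the job in, once; it reports no verdict.
The state is a dict: "time_s": time; "joints": joint angles; "joint_velocities": joint speeds; "effort": joint torques, N m; "eef_pos": TCP position; "tool_rot": TCP orientation; "wrist_force": force on the tool from outside, world axes, zero at the start; "wrist_torque": the same for the moment, N m; "grip_width": opening from 0.0 (shut) to 1.0 (fully open).
Only numpy, scipy, OpenCV 4.12 (cv2) and the standard library are available. Lean on these libraries where they do the work, as an engineer would, in place of code of your own. Each camera call takes 0.05 s, during which the arm holds its last target.

## Working session

There is one attempt and no reset: what is moved stays moved. The work goes in short steps, Python scripts to look and compute and a tool call to move; the robot and the scene stay as the last step left them, time stands still between calls to the robot, and variables do not carry over. Pictures are saved under pics/ and viewed, and the job is handed in when it is done.

Besides the shell and the picture viewer there is one more tool, called after "Call:" by a JSON object that holds its "fn" and its "kwargs". step_arm: Moves the arm, as the interface text tells. Its arguments: {"type":"object","properties":{"increments":{"type":"array"},"grip_force":{"type":"number"}},"required":["increments"]}

```bash
mkdir -p pics; python3 - <<'E'
from workcell import env
import cv2
s=env.read_state(); print({k:(v if not hasattr(v,'round') else v) for k,v in s.items()})
for n in ["scene","top","wrist"]:
    print(n,env.calibration(n))
    cv2.imwrite(f"pics/{n}0.png",env.read_camera(n)[:,:,::-1])
E
```

```text
{'time_s': 0.0, 'joints': array([ 5.42556266e+01,  1.40822107e+01,  8.93254972e+01, -8.00442574e-04,
        7.67024441e+01, -9.97523648e+00]), 'joint_velocities': array([-0.0020732 ,  0.0257513 ,  0.06318508, -0.05896821,  0.07999477,
        0.10110601]), 'effort': array([-1.79901972e-04, -4.29498410e+01, -3.26134944e+01, -1.09455630e-04,
        5.30485981e-03,  1.42254780e-05]), 'eef_pos': array([0.28224896, 0.58489596, 0.23019613]), 'tool_rot': array([[-9.00554309e-01,  4.34742108e-01, -1.11203966e-03],
       [ 4.34743413e-01,  9.00553000e-01, -1.56831420e-03],
       [ 3.19638429e-04, -1.89580402e-03, -9.99998152e-01]]), 'wrist_force': array([ 0.56855533,  0.01904317, -0.20667573]), 'wrist_torque': array([-0.00549912, -0.01165654,  0.00784528]), 'grip_width': 0.9976091277603854}
scene {'intrinsics': array([[372.37461702,   0.        , 320.43368286],
       [  0.        , 372.37461702, 195.82592143],
       [  0.        ,   0.        ,   1.        ]]), 'k1': -0.07693721477445464, 'eye': array([0.88216033, 0.41260714, 0.76054747]), 'rotation': array([[-0.7974755 ,  0.49772402, -
[... 379 characters left out ...]
ay([[ 0.01802988, -0.99084206,  0.13381678],
       [-0.99981241, -0.0188144 , -0.00460031],
       [ 0.00707586, -0.13370874, -0.99099541]])}
wrist {'intrinsics': array([[279.80550757,   0.        , 317.8187144 ],
       [  0.        , 279.80550757, 199.90439092],
       [  0.        ,   0.        ,   1.        ]]), 'k1': -0.04960464154720776, 'hand_eye': array([[-4.90606918e-04, -9.64042564e-01, -2.65747426e-01,
         6.75481539e-02],
       [ 9.99999822e-01, -3.82823386e-04, -4.57384644e-04,
        -1.94999862e-04],
       [ 3.39203935e-04, -2.65747604e-01,  9.64042580e-01,
        -1.42706570e-01],
       [ 0.00000000e+00,  0.00000000e+00,  0.00000000e+00,
         1.00000000e+00]])}
```

View pics/scene0.png

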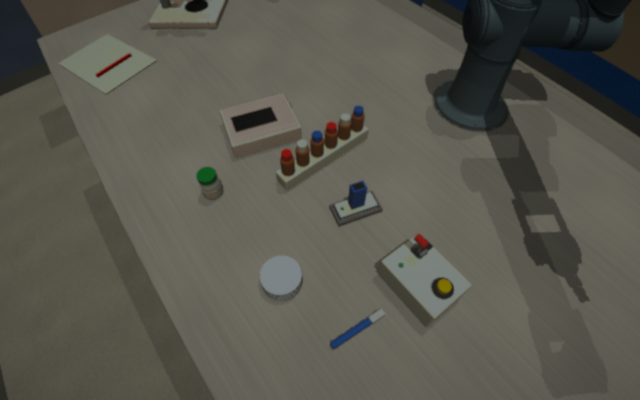

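View pics/top0.png

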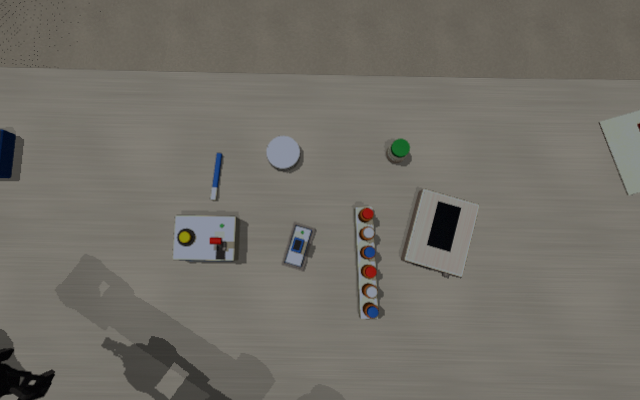

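View pics/wrist0.png

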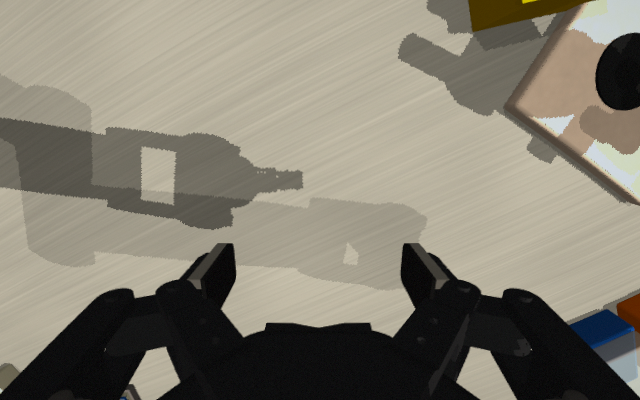

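The top view shows breaker (~205,238), button (186,238), red grip (~216,241), sensor (298,245), rack (367,262), stage (441,233), pen (216,177), dishes (284,153), jar (399,150). Next I'll enlarge the important regions and measure.

```bash
cat > h.py <<'E'
import numpy as np,cv2
from workcell import env
def rays(n,px,st=None):
    c=env.calibration(n);K=c["intrinsics"];px=np.atleast_2d(px).astype(float)
    d=np.array([[ (u-K[0,2])/K[0,0],(v-K[1,2])/K[1,1]] for u,v in px]);q=d.copy()
    for _ in range(20): q=d/(1+c["k1"]*(q**2).sum(1,keepdims=True))
    q=np.c_[q,np.ones(len(q))]
    if n=="wrist":
        T=np.eye(4);T[:3,:3]=st["tool_rot"];T[:3,3]=st["eef_pos"];T=T@c["hand_eye"];R=T[:3,:3];e=T[:3,3]
    else: R=c["rotation"];e=c["eye"]
    return e,q@R.T
def plane(n,px,z,st=None):
    e,d=rays(n,px,st);return e+d*((z-e[2])/d[:,2:3])
def tri(obs):
    A=np.zeros((3,3));b=np.zeros(3);L=[]
    for n,px,st in obs:
        e,d=rays(n,px,st);d=d[0]/np.linalg.norm(d[0]);P=np.eye(3)-np.outer(d,d);A+=P;b+=P@e;L.append((P,e))
    x=np.linalg.solve(A,b);return x,[np.linalg.norm(P@(x-e)) for P,e in L]
E
python3 - <<'E'
import cv2
t=cv2.imread('pics/top0.png');s=cv2.imread('pics/scene0.png')
def z(i,x,y,w,h,k,n): cv2.imwrite(n,cv2.resize(i[y:y+h,x:x+w],None,fx=k,fy=k,interpolation=cv2.INTER_CUBIC))
z(t,165,205,160,75,5,'pics/t1.png'); z(t,340,180,150,145,4,'pics/t2.png'); z(s,310,170,170,160,4.5,'pics/s1.png');z(s,210,80,170,120,4.5,'pics/s2.png')
E
```

```text
(no output)
```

View pics/t1.png

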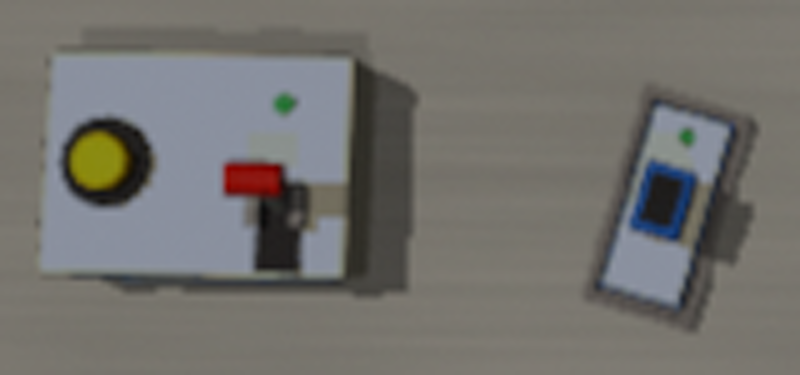

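View pics/s1.png

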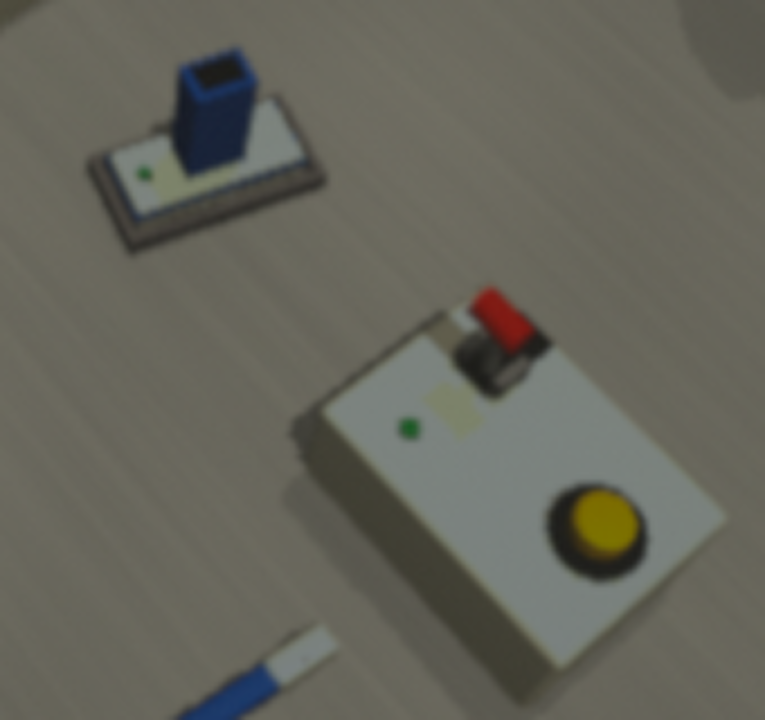

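View pics/t2.png

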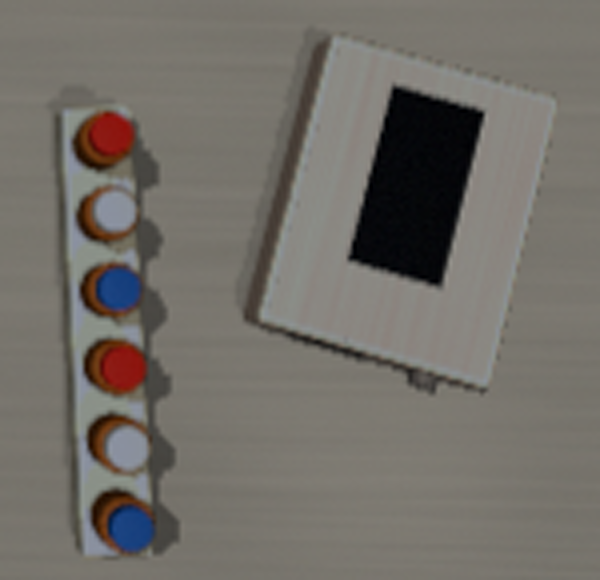

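View pics/s2.png

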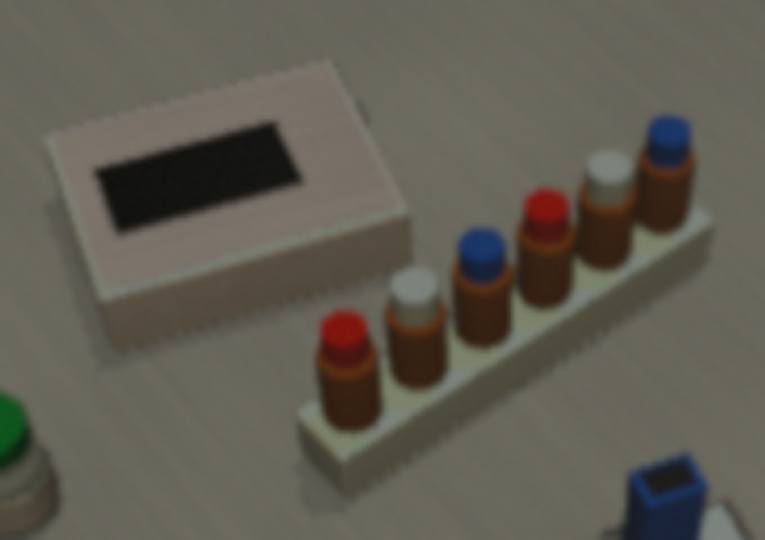

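The zooms show the yaws clearly: breaker near 0°, sensor about -15°, and window about -14°. Next I'll use colour masks and plane casts at the known heights.

```bash
cat > m.py <<'E'
from h import *
def rect(n,img,box,mask,z,st=None):
    x,y,w,h=box;m=np.zeros(img.shape[:2],np.uint8);m[y:y+h,x:x+w]=mask[y:y+h,x:x+w].astype(np.uint8)*255
    cs,_=cv2.findContours(m,cv2.RETR_EXTERNAL,cv2.CHAIN_APPROX_NONE);c=max(cs,key=cv2.contourArea)[:,0]
    c=cv2.convexHull(c)[:,0]
    P=plane(n,c,z,st)[:,:2]
    (cx,cy),(a,b),t=cv2.minAreaRect((P*1000).astype(np.float32))
    if a<b:a,b,t=b,a,t+90
    t=(t+90)%180-90
    return c.mean(0).round(1),np.round([cx,cy,a,b],1),round(t,1)
E
python3 - <<'E'
from m import *
for n in ["top","scene"]:
    i=cv2.imread(f'pics/{n}0.png');hsv=cv2.cvtColor(i,cv2.COLOR_BGR2HSV);H,S,V=[hsv[...,k].astype(int) for k in range(3)]
    bx={"top":dict(br=(165,205,80,65),se=(280,220,35,50),hd=(280,220,35,50),wi=(420,190,50,70),st=(400,180,85,100),bu=(165,205,50,60),lv=(205,230,30,30)),
        "scene":dict(br=(370,230,110,100),se=(340,175,30,40),hd=(330,180,55,45),wi=(225,100,55,35),st=(215,90,90,65),bu=(420,265,50,40),lv=(405,230,35,25))}[n]
    print(n)
    print('bottontop88',rect(n,i,bx['bu'],(S>150)&(abs(H-28)<9)&(V>80),.088))
    print('levergrip',rect(n,i,bx['lv'],(S>150)&((H<8)|(H>172))&(V>80),.129))
    print('box',rect(n,i,bx['br'],(S<50)&(V>125),.070))
    print('head',rect(n,i,bx['hd'],(S<60)&(V>125),.025))
    print('handletop',rect(n,i,bx['se'],(S>110)&(abs(H-110)<12)&(V>50),.097))
    print('window',rect(n,i,bx['wi'],(V<60),.050))
    print('stage',rect(n,i,bx['st'],((V>120)|(V<60)),.050))
    if n=="top":
        print('rackbase',rect(n,i,(340,190,45,140),(V>110)|(S>120),.03))
        print('jar',rect(n,i,(380,130,40,40),(S>120)&(abs(H-65)<20),.075))
        print('dish',rect(n,i,(260,130,50,50),(V>140),.038))
        print('pen',rect(n,i,(200,145,30,62),((S>120)|(V>135)),.010))
E
```

```text
top
bottontop88 (array([183.3, 235.9]), array([540. , 350.5,  26.7,  23.9]), 3.3)
levergrip (array([215. , 240.5]), array([530.2, 266.6,  23.4,  11.5]), -89.0)
box (array([200.2, 236.9]), array([539.3, 308.7, 147.9, 107.2]), 89.7)
head (array([298.4, 245.1]), array([525.2,  78.3,  94.3,  38.4]), -15.6)
handletop (array([296.8, 244.8]), array([524.8,  77.7,  31.5,  23.4]), -17.1)
window (array([444.4, 225.9]), array([ 580.5, -287.4,  113.4,   58.5]), -15.4)
stage (array([450.5, 238.4]), array([ 573. , -284.3,  260.1,  207.7]), -2.1)
rackbase (array([362. , 259.5]), array([496.8, -86.1, 349.5, 114. ]), 0.5)
jar (array([400.2, 147.7]), array([ 773.3, -174.1,   45.3,   43.6]), -26.3)
dish (array([281.6, 151.9]), array([767.2, 123.6,  82.6,  80.6]), 1.3)
pen (array([216.7, 172.4]), array([705.9, 299. , 122.4,  13.4]), -4.9)
scene
bottontop88 (array([444.2, 285.5]), array([540.7, 351.1,  26.9,  24.8]), 43.3)
levergrip (array([421. , 240.7]), array([530.1, 264.6,  25.8,  13.9]), 89.4)
box (array([429.1, 278.5]), array([540.8, 307.7, 144. , 103.7]), -89.8)
head (array([355.6, 204.2]), array([526.1,  77.7,  89.5,  34. ]), -15.5)
handletop (array([358.2, 192.6]), array([538.6,  95.4,  65.2,  35.2]), 55.0)
window (array([254.2, 118.3]), array([ 579.7, -290. ,  113. ,   56.5]), -15.3)
stage (array([259.4, 120.7]), array([ 566.7, -282.6,  183.7,  142.5]), -15.1)
```

```bash
cat > go.py <<'E'
import sys
from h import *
from scipy.spatial.transform import Rotation as Ro
# args: x y z yaw_of_tool_y(deg)
a=[float(v) for v in sys.argv[1:5]]
s=env.read_state();R=np.array(s["tool_rot"]);p=np.array(s["eef_pos"])
t=np.deg2rad(a[3]);y=np.array([np.cos(t),np.sin(t),0]);z=np.array([0,0,-1.]);x=np.cross(y,z)
Rt=np.c_[x,y,z]
print('rv',np.round(Ro.from_matrix(R.T@Rt).as_rotvec(degrees=True),2),'sh',np.round(R.T@(np.array(a[:3])-p),4),'t',s["time_s"],'p',p.round(4),'F',np.round(s["wrist_force"],1),'g',round(s["grip_width"],3),'j',np.round(s["joints"],0))
E
python3 go.py .540 .351 .130 90
```

```text
rv [ -0.08  -0.03 -25.77] sh [-0.3338 -0.0985  0.1005] t 0.15 p [0.2824 0.585  0.2304] F [0.4 0.4 0. ] g 1.0 j [ 54.  14.  89.  -0.  77. -10.]
```

Call:
{"fn": "step_arm", "kwargs": {"increments": [-0.08, -0.03, -3, -0.03, -0.009, 0.009, -1, -0.08, -0.03, -6, -0.067, -0.02, 0.02, -1, -0.08, -0.03, -9, -0.104, -0.031, 0.031, -1, -0.08, -0.03, -12, -0.141, -0.042, 0.042, -1, -0.08, -0.03, -15, -0.178, -0.053, 0.053, -1, -0.08, -0.03, -18, -0.215, -0.064, 0.064, -1, -0.08, -0.03, -21, -0.252, -0.075, 0.075, -1, -0.08, -0.03, -24, -0.289, -0.086, 0.087, -1, -0.08, -0.03, -25.8, -0.315, -0.094, 0.095, -1, -0.08, -0.03, -25.8, -0.3338, -0.0985, 0.1005, -1], "grip_force": 30}}

```text
time_s: 0.98
eef_pos: [0.5416, 0.3488, 0.1292]
tool_rot: [[-1.0, 0.001, -0.001], [0.001, 1.0, 0.0], [0.001, 0.0, -1.0]]
wrist_force: [-0.4, 0.2, 0.5]
grip_width: 0.001
```

```bash
python3 go.py .540 .351 .130 90; python3 - <<'E'
from h import *
for n in ["wrist","scene"]: cv2.imwrite(f"pics/{n}1.png",env.read_camera(n)[:,:,::-1])
E
python3 go.py .540 .351 .081 90
```

```text
rv [ 0.   -0.05 -0.05] sh [ 0.0016  0.0022 -0.0008] t 0.9833 p [0.5416 0.3488 0.1292] F [-0.4  0.2  0.5] g 0.001 j [ 23.  19.  94.   0.  67. -67.]
rv [-0.01 -0.07 -0.21] sh [0.0017 0.0021 0.0481] t 1.0833 p [0.5417 0.3489 0.1291] F [-0.3 -0.3 -0.9] g -0.004 j [ 23.  19.  94.   0.  67. -67.]
```

View pics/wrist1.png

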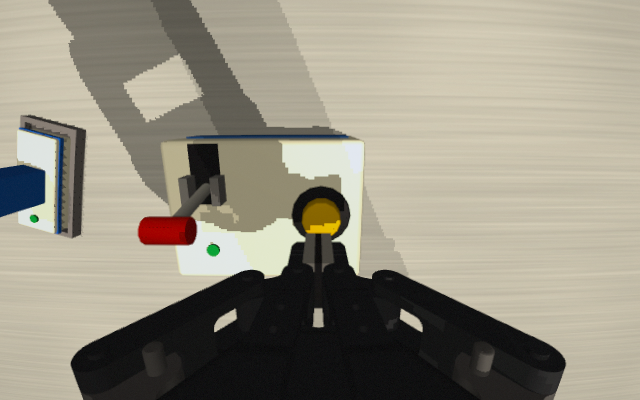

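View pics/scene1.png

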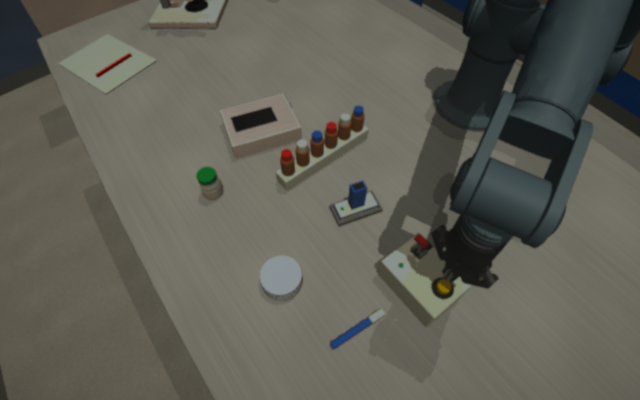

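The wrist view shows the fingers aimed at the yellow button (321,217), the red grip at (167,231), the hinge lugs near (203,188), and the blue front strip at the image top (-x). Cross-check the grip, then press.

```bash
python3 - <<'E'
from h import *
s=env.read_state()
print(tri([("wrist",(167,231),s),("top",(215,240.5),None)]),tri([("wrist",(167,231),s),("scene",(421,240.7),None)]))
print('hinge@.07-.078',plane("wrist",[(203,188)],.075,s), 'button',plane("wrist",[(321,217)],.088,s))
E
```

```text
(array([0.53021294, 0.26615755, 0.13086317]), [np.float64(8.142427073140007e-05), np.float64(8.142427073122723e-05)]) (array([0.53076671, 0.265427  , 0.12964806]), [np.float64(3.900551636947455e-05), np.float64(3.900551636941166e-05)])
hinge@.07-.078 [[0.51895405 0.26530931 0.075     ]] button [[0.53700368 0.35098434 0.088     ]]
```

Call:
{"fn": "step_arm", "kwargs": {"increments": [0, 0, 0, 0.0017, 0.0021, 0.02, -1, 0, 0, 0, 0.0017, 0.0021, 0.036, -1, 0, 0, 0, 0.0017, 0.0021, 0.042, -1, 0, 0, 0, 0.0017, 0.0021, 0.046, -1, 0, 0, 0, 0.0017, 0.0021, 0.049, -1, 0, 0, 0, 0.0017, 0.0021, 0.049, -1]}}

```text
time_s: 1.58
eef_pos: [0.5384, 0.3543, 0.0824]
tool_rot: [[-1.0, -0.001, 0.001], [-0.001, 1.0, 0.002], [-0.001, 0.002, -1.0]]
wrist_force: [-3.4, -1.4, 4.8]
grip_width: -0.001
```

```bash
python3 - <<'E'
from h import *
for n in ["wrist","scene"]: cv2.imwrite(f"pics/{n}2.png",env.read_camera(n)[:,:,::-1])
E
python3 go.py .540 .351 .150 90
```

```text
rv [0.12 0.1  0.05] sh [-0.0012 -0.0032 -0.067 ] t 1.6833 p [0.5389 0.3543 0.083 ] F [-3.6 -0.2  4. ] g -0.003 j [ 23.  23.  95.   0.  62. -67.]
```

View pics/wrist2.png

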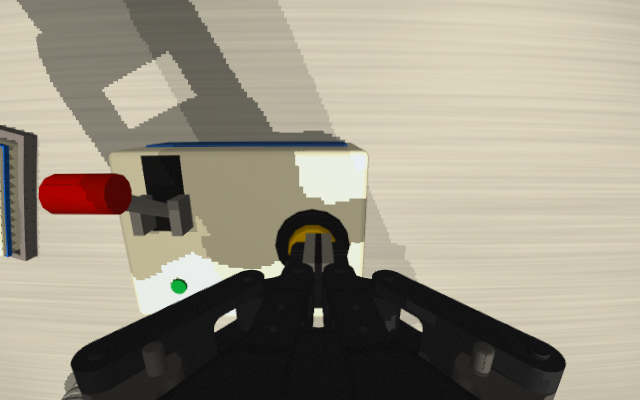

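The lever is still up (red grip at 85,193), with a reading of 4.8 N at z≈0.0825, so the button is not quite home. I'll press a few mm deeper.

Call:
{"fn": "step_arm", "kwargs": {"increments": [0, 0, 0, -0.001, -0.003, 0.003, -1, 0, 0, 0, -0.001, -0.003, 0.006, -1, 0, 0, 0, -0.001, -0.003, 0.006, -1]}}

```text
time_s: 1.93
eef_pos: [0.5404, 0.3534, 0.0817]
tool_rot: [[-1.0, -0.001, 0.002], [-0.001, 1.0, 0.006], [-0.002, 0.006, -1.0]]
wrist_force: [-14.4, 1.8, 28.2]
grip_width: -0.001
```

```bash
python3 - <<'E'
from h import *
for n in ["wrist"]: cv2.imwrite(f"pics/{n}3.png",env.read_camera(n)[:,:,::-1])
E
python3 go.py .540 .351 .150 90
```

```text
rv [0.33 0.13 0.04] sh [ 0.0003 -0.0021 -0.0683] t 1.9833 p [0.5404 0.3535 0.0817] F [-13.8   1.7  26.5] g -0.0 j [ 23.  23.  95.   0.  62. -67.]
```

View pics/wrist3.png

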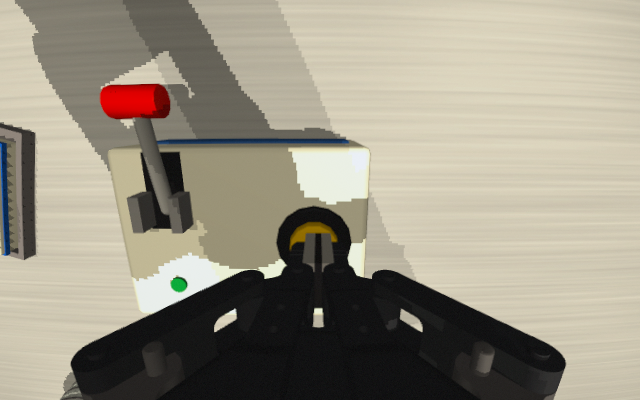

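The lever is down: its red grip is now at (135,101), beyond the blue strip in front of the box. I'll retreat and move over it with the jaws half open.

Call:
{"fn": "step_arm", "kwargs": {"increments": [0, 0, 0, 0, -0.002, -0.03, -1, 0, 0, 0, 0, -0.002, -0.068, -1, 0, 0, 0, 0.02, -0.02, -0.09, -0.3, 0, 0, 0, 0.05, -0.05, -0.09, -0.3, 0, 0, 0, 0.079, -0.08, -0.09, -0.3, 0, 0, 0, 0.079, -0.086, -0.09, -0.3, 0, 0, 0, 0.079, -0.086, -0.09, -0.3]}}

```text
time_s: 2.57
eef_pos: [0.4594, 0.263, 0.1652]
tool_rot: [[-1.0, 0.001, 0.001], [0.001, 1.0, 0.001], [-0.001, 0.001, -1.0]]
wrist_force: [-0.1, 0.7, 0.7]
grip_width: 0.353
```

```bash
python3 go.py .461 .2655 .068 90; python3 - <<'E'
from h import *
from m import rect
s=env.read_state()
for n in ["wrist","top","scene"]:
    im=env.read_camera(n);cv2.imwrite(f"pics/{n}4.png",im[:,:,::-1])
    hsv=cv2.cvtColor(im,cv2.COLOR_RGB2HSV);H,S,V=[hsv[...,k].astype(int) for k in range(3)]
    box={"wrist":(0,0,640,400),"top":(190,230,50,60),"scene":(390,210,60,60)}[n]
    try: print(n,rect(n,im,box,(S>150)&((H<6)|(H>174))&(V>70),.085,s))
    except Exception as e: print(n,e)
E
```

```text
rv [ 0.06  0.07 -0.06] sh [-0.0015  0.0024  0.0972] t 2.5667 p [0.4594 0.263  0.1652] F [-0.1  0.7  0.7] g 0.353 j [ 17.   2. 110.   0.  68. -72.]
wrist (array([322.9, 210.1]), array([462.2, 266.1,  26.1,  15.8]), 89.9)
top (array([221., 268.]), array([466.7, 258.9,   0. ,   0. ]), 0.0)
scene (array([439.3, 232. ]), array([461.1, 264.4,  25.9,  13.7]), 88.5)
```

View pics/wrist4.png

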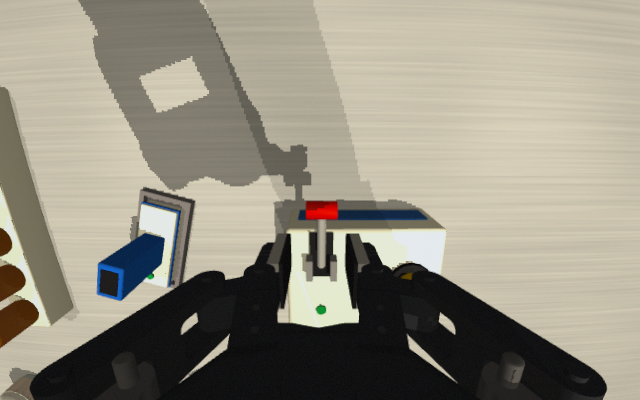

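View pics/scene4.png

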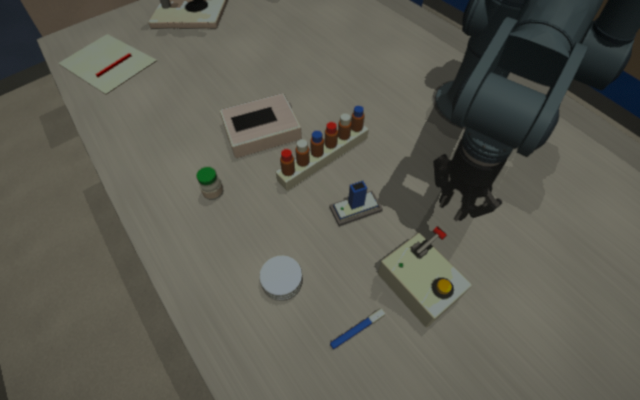

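The dropped grip measures (0.4615, 0.2655), which matches the hinge arc, so I'll open a bit and descend around its ends.

Call:
{"fn": "step_arm", "kwargs": {"increments": [0, 0, 0, -0.0015, 0.0024, 0.03, 0.1, 0, 0, 0, -0.0015, 0.0024, 0.05, 0.1, 0, 0, 0, -0.0015, 0.0024, 0.08, 0.1, 0, 0, 0, -0.0015, 0.0024, 0.1, 0.1, 0, 0, 0, -0.0015, 0.0024, 0.1, 0.1, 0, 0, 0, -0.0015, 0.0024, 0.1, -1, 0, 0, 0, -0.0015, 0.0024, 0.1, -1, 0, 0, 0, -0.0015, 0.0024, 0.1, -1, 0, 0, 0, -0.0015, 0.0024, 0.1, -1], "grip_force": 30}}

```text
time_s: 3.47
eef_pos: [0.4636, 0.2662, 0.0671]
tool_rot: [[-1.0, -0.002, 0.003], [-0.002, 1.0, -0.001], [-0.003, -0.001, -1.0]]
wrist_force: [0.1, -7.4, -1.5]
grip_width: 0.295
```

```bash
python3 - <<'E'
from h import *
for n in ["wrist"]: cv2.imwrite(f"pics/{n}5.png",env.read_camera(n)[:,:,::-1])
for q in [1.5,1.3,1.1,.9,.7,.5,.35,.2,.1,.05,0]:
    print(q, np.round([.06*(-np.sin(q-.18)+np.sin(1.32)),.06*(np.cos(q-.18)-np.cos(1.32))],4))
E
python3 go.py .461 .2655 .066 90;
```

```text
1.5 [0. 0.]
1.3 [0.0041 0.0113]
1.1 [0.0104 0.0215]
0.9 [0.0186 0.0302]
0.7 [0.0283 0.0372]
0.5 [0.0392 0.0421]
0.35 [0.048  0.0442]
0.2 [0.0569 0.0451]
0.1 [0.0629 0.0449]
0.05 [0.0659 0.0446]
0 [0.0689 0.0441]
rv [-0.07  0.17  0.11] sh [ 0.0026 -0.0007  0.0011] t 3.5167 p [0.4636 0.2662 0.0671] F [ 1.  -7.7 -1.4] g 0.297 j [ 18.  11. 112.  -0.  57. -72.]
```

View pics/wrist5.png

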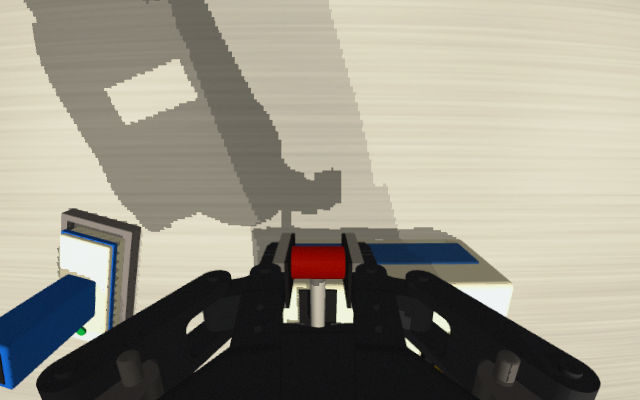

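The pads hold both bar ends (opening ≈25 mm, bar at 318,262). Lift along the arc.

Call:
{"fn": "step_arm", "kwargs": {"increments": [0, 0, 0, -0.0041, 0, -0.0113, -1, 0, 0, 0, -0.0104, 0, -0.0215, -1, 0, 0, 0, -0.0186, 0, -0.0302, -1, 0, 0, 0, -0.0283, 0, -0.0372, -1, 0, 0, 0, -0.0392, 0, -0.0421, -1, 0, 0, 0, -0.048, 0, -0.0442, -1, 0, 0, 0, -0.0569, 0, -0.0451, -1, 0, 0, 0, -0.0629, 0, -0.0449, -1, 0, 0, 0, -0.067, 0, -0.0444, -1, 0, 0, 0, -0.067, 0, -0.0444, -1]}}

```text
time_s: 4.35
eef_pos: [0.5309, 0.2661, 0.1125]
tool_rot: [[-1.0, -0.001, 0.002], [-0.001, 1.0, -0.001], [-0.002, -0.001, -1.0]]
wrist_force: [-1.4, -6.7, 2.2]
grip_width: 0.295
```

```bash
python3 - <<'E'
from h import *
for n in ["wrist","scene"]: cv2.imwrite(f"pics/{n}6.png",env.read_camera(n)[:,:,::-1])
E
python3 go.py .530 .2655 .110 90;
```

```text
rv [-0.06  0.16  0.06] sh [ 0.0006 -0.0006  0.0025] t 4.45 p [0.5306 0.2661 0.1125] F [-2.2 -6.3  2. ] g 0.297 j [ 16.  14. 102.  -0.  63. -74.]
```

View pics/wrist6.png

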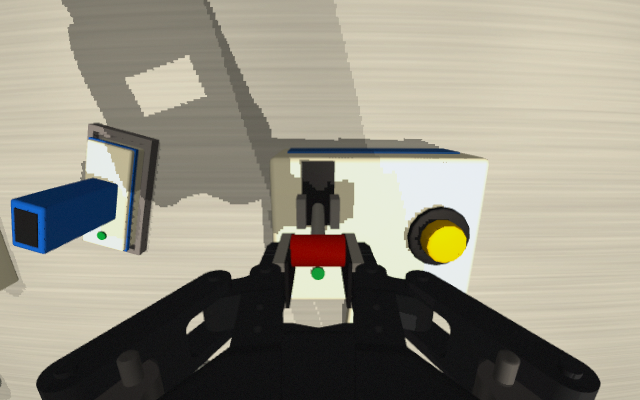

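The lever stands up in the fingers (grip at 318,251) with a slight push at the stop. I'll release sideways, then rise straight up.

Call:
{"fn": "step_arm", "kwargs": {"increments": [0, 0, 0, 0, 0, 0, 0.1, 0, 0, 0, 0, 0, 0, 0.1, 0, 0, 0, 0, 0, 0, 0.1, 0, 0, 0, 0, 0, 0, 0.1, 0, 0, 0, 0, 0, -0.03, 0.1, 0, 0, 0, 0, 0, -0.06, 0.1, 0, 0, 0, 0, 0, -0.09, 0.1, 0, 0, 0, 0, 0, -0.11, 0.1, 0, 0, 0, 0, 0, -0.11, 0.1]}}

```text
time_s: 5.2
eef_pos: [0.5321, 0.2681, 0.2266]
tool_rot: [[-1.0, -0.001, 0.011], [-0.001, 1.0, 0.004], [-0.011, 0.004, -1.0]]
wrist_force: [0.9, 0.5, 1.2]
grip_width: 0.552
```

```bash
python3 go.py .525 .078 .222 74.5; python3 - <<'E'
from h import *
from m import rect
s=env.read_state()
for n in ["wrist","scene"]:
    im=env.read_camera(n);cv2.imwrite(f"pics/{n}7.png",im[:,:,::-1])
    hsv=cv2.cvtColor(im,cv2.COLOR_RGB2HSV);H,S,V=[hsv[...,k].astype(int) for k in range(3)]
    box={"wrist":(200,150,240,200),"scene":(390,210,60,60)}[n]
    try: print(n,rect(n,im,box,(S>150)&((H<6)|(H>174))&(V>70),.129,s))
    except Exception as e: print(n,e)
E
```

```text
rv [ 0.34  0.61 15.55] sh [ 0.0073 -0.1901  0.0037] t 5.2 p [0.5321 0.2681 0.2266] F [0.9 0.5 1.2] g 0.552 j [ 16.   7.  98.   0.  74. -74.]
wrist (array([313.4, 199. ]), array([531. , 265.8,  25.1,  14.8]), 90.0)
scene (array([419.9, 239.5]), array([530. , 264.4,  27.6,  14. ]), 89.9)
```

View pics/wrist7.png

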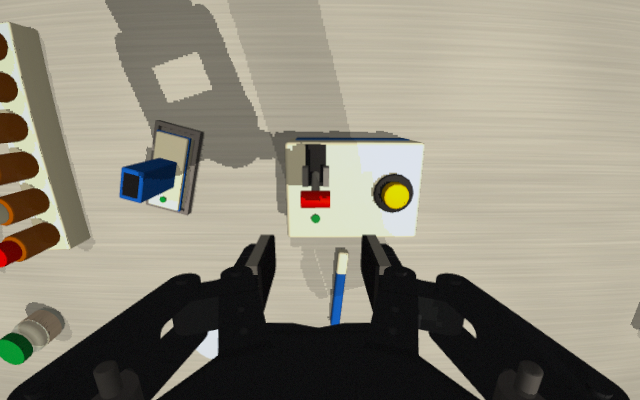

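View pics/scene7.png

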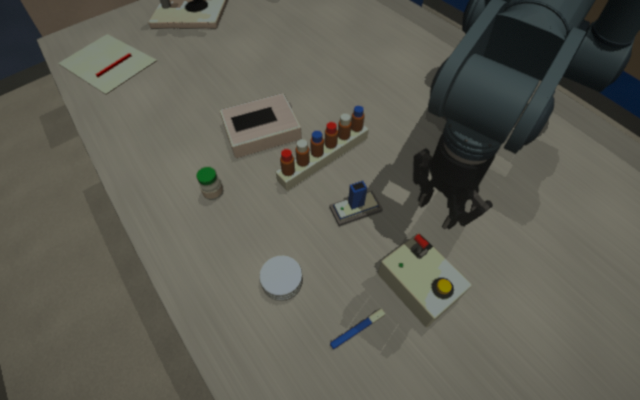

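The lever is free and upright at (0.531, 0.266), the same as at the start. Next I'll go above the sensor with the jaws open.

Call:
{"fn": "step_arm", "kwargs": {"increments": [0.1, 0.2, 3, 0.001, -0.03, 0, 0.4, 0.2, 0.4, 6, 0.003, -0.065, 0.001, 0.4, 0.34, 0.61, 9, 0.005, -0.1, 0.002, 0.4, 0.34, 0.61, 12, 0.006, -0.135, 0.003, 0.4, 0.34, 0.61, 15, 0.0073, -0.17, 0.0037, 0.4, 0.34, 0.61, 15.55, 0.0073, -0.1901, 0.0037, 0.4, 0.34, 0.61, 15.55, 0.0073, -0.1901, 0.0037, 0.4, 0.34, 0.61, 15.55, 0.0073, -0.1901, 0.0037, 0.4]}}

```text
time_s: 5.97
eef_pos: [0.5211, 0.0763, 0.2144]
tool_rot: [[-0.963, 0.269, -0.013], [0.269, 0.963, -0.003], [0.012, -0.006, -1.0]]
wrist_force: [-0.0, 0.3, 1.1]
grip_width: 0.7
```

```bash
python3 go.py .525 .078 .042 74.5; python3 - <<'E'
from h import *
from m import rect
s=env.read_state()
for n in ["wrist"]:
    im=env.read_camera(n);cv2.imwrite(f"pics/{n}8.png",im[:,:,::-1])
    hsv=cv2.cvtColor(im,cv2.COLOR_RGB2HSV);H,S,V=[hsv[...,k].astype(int) for k in range(3)]
    b=(200,80,240,220)
    for nm,z,mk in [('head',.025,(S<70)&(V>190)),('htop',.097,(S>100)&(abs(H-108)<15)&(V>110))]:
        print(nm,rect(n,im,b,mk,z,s))
E
```

```text
rv [-0.35 -0.71 -0.13] sh [-0.0054  0.0037  0.1724] t 5.9667 p [0.5211 0.0763 0.2144] F [-0.   0.3  1.1] g 0.7 j [ -4.  -1. 108.  -0.  74. -78.]
head (array([313.5, 160.9]), array([538. , 102.5, 280.2, 235.7]), -9.5)
htop (array([325.7, 196.9]), array([524.9,  78.7,  32.4,  21.7]), -16.9)
```

View pics/wrist8.png

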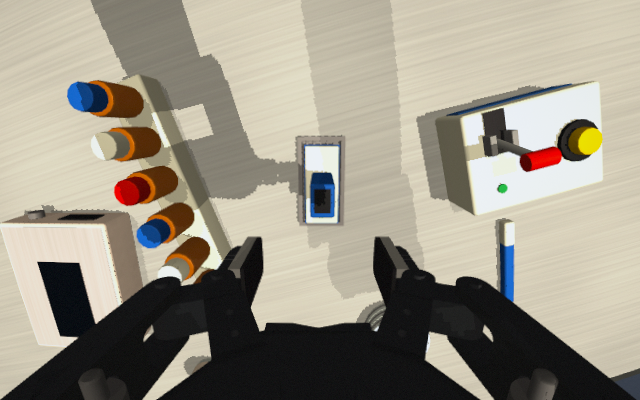

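The sensor stands centred and aligned in the view (handle top at 322,196; measured 0.525, 0.0785). The lever still stands. Descend and grip.

Call:
{"fn": "step_arm", "kwargs": {"increments": [-0.35, -0.71, -0.13, -0.0054, 0.0037, 0.035, 0.4, -0.35, -0.71, -0.13, -0.0054, 0.0037, 0.07, 0.4, -0.35, -0.71, -0.13, -0.0054, 0.0037, 0.105, 0.4, -0.35, -0.71, -0.13, -0.0054, 0.0037, 0.135, 0.4, -0.35, -0.71, -0.13, -0.0054, 0.0037, 0.16, 0.4, -0.35, -0.71, -0.13, -0.0054, 0.0037, 0.1724, 0.4, -0.35, -0.71, -0.13, -0.0054, 0.0037, 0.1724, 0.4, -0.35, -0.71, -0.13, -0.0054, 0.0037, 0.1724, 0.4]}}

```text
time_s: 6.68
eef_pos: [0.5264, 0.0792, 0.0437]
tool_rot: [[-0.964, 0.264, 0.002], [0.264, 0.964, -0.0], [-0.002, 0.0, -1.0]]
wrist_force: [-0.6, -0.3, 0.2]
grip_width: 0.7
```

```bash
python3 go.py .525 .078 .044 74.5
```

```text
rv [0.01 0.14 0.18] sh [ 0.001  -0.0015 -0.0003] t 6.6833 p [0.5264 0.0792 0.0437] F [-0.6 -0.3  0.2] g 0.7 j [ -4.  13. 112.  -0.  54. -78.]
```

Call:
{"fn": "step_arm", "kwargs": {"increments": [0, 0, 0, 0.001, -0.001, 0, -1, 0, 0, 0, 0.001, -0.001, 0, -1, 0, 0, 0, 0.001, -0.001, 0, -1, 0, 0, 0, 0.001, -0.001, 0, -1, 0, 0, 0, 0.001, -0.001, 0, -1, 0, 0, 0, 0.001, -0.001, 0, -1], "grip_force": 60}}

```text
time_s: 7.18
eef_pos: [0.5264, 0.0777, 0.0455]
tool_rot: [[-0.964, 0.265, 0.006], [0.265, 0.964, -0.001], [-0.006, 0.001, -1.0]]
wrist_force: [-1.4, 1.3, 7.2]
grip_width: 0.275
```

```bash
python3 go.py .525 .078 .044 74.5;  python3 - <<'E'
from h import *
for n in ["wrist"]: cv2.imwrite(f"pics/{n}9.png",env.read_camera(n)[:,:,::-1])
# rack extent
print(plane("top",[(356,207),(372,206),(361,319),(379,318)],.03).round(3), plane("top",[(366,214),(372,312)],.11).round(3))
E
```

```text
rv [0.06 0.34 0.11] sh [ 0.0015 -0.0001  0.0015] t 7.1833 p [0.5264 0.0777 0.0455] F [-1.4  1.3  7.2] g 0.275 j [ -4.  13. 113.  -0.  54. -78.]
[[ 0.626 -0.069  0.03 ]
 [ 0.63  -0.11   0.03 ]
 [ 0.346 -0.083  0.03 ]
 [ 0.35  -0.127  0.03 ]] [[ 0.6   -0.085  0.11 ]
 [ 0.373 -0.099  0.11 ]]
```

View pics/wrist9.png

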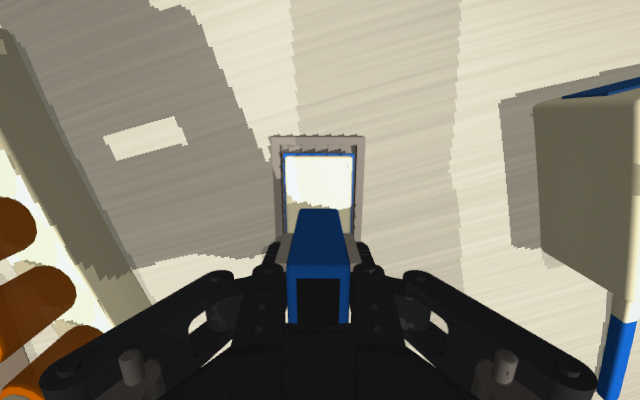

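The handle is gripped (opening 23.4 mm ≈ 24 mm) and centred between the pads. TCP is 40.5 mm above the underside. Lift straight up.

Call:
{"fn": "step_arm", "kwargs": {"increments": [0, 0, 0, 0, 0, -0.008, -1, 0, 0, 0, 0, 0, -0.025, -1, 0, 0, 0, 0, 0, -0.05, -1, 0, 0, 0, 0, 0, -0.08, -1, 0, 0, 0, 0, 0, -0.11, -1, 0, 0, 0, 0, 0, -0.135, -1, 0, 0, 0, 0, 0, -0.15, -1, 0, 0, 0, 0, 0, -0.16, -1, 0, 0, 0, 0, 0, -0.16, -1, 0, 0, 0, 0, 0, -0.16, -1]}}

```text
time_s: 8.07
eef_pos: [0.5242, 0.0778, 0.2033]
tool_rot: [[-0.964, 0.265, 0.003], [0.265, 0.964, -0.001], [-0.003, 0.0, -1.0]]
wrist_force: [-0.2, 0.4, -2.2]
grip_width: 0.272
```

```bash
python3 go.py .580 -.2885 .205 74.6;  python3 - <<'E'
from h import *
for n in ["scene","wrist"]: cv2.imwrite(f"pics/{n}10.png",env.read_camera(n)[:,:,::-1])
E
```

```text
rv [0.01 0.15 0.01] sh [-0.151  -0.3383 -0.0014] t 8.0667 p [0.5242 0.0778 0.2033] F [-0.2  0.4 -2.2] g 0.272 j [ -4.  -1. 108.  -0.  72. -78.]
```

View pics/scene10.png

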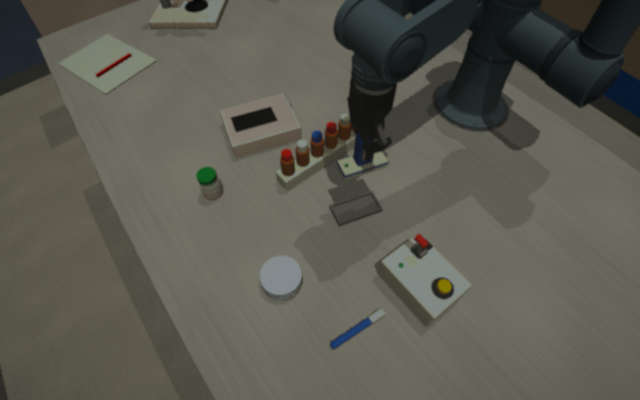

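View pics/wrist10.png

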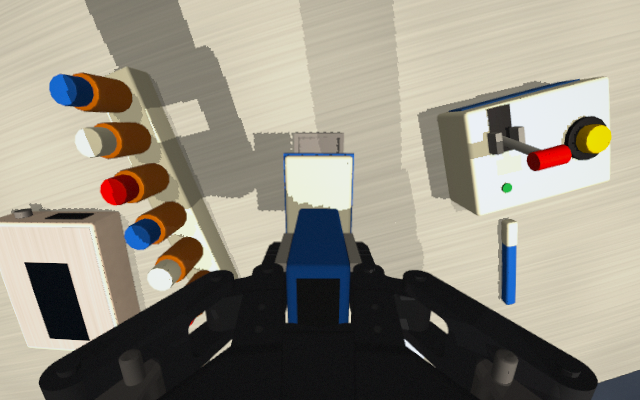

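The sensor is lifted clear (underside ≈0.163 m) and unslipped in the view, and the lever is up. Cross over the rack at height.

Call:
{"fn": "step_arm", "kwargs": {"increments": [0, 0, 0, -0.006, -0.014, -0.002, -1, 0, 0, 0, -0.018, -0.04, -0.003, -1, 0, 0, 0, -0.032, -0.072, -0.003, -1, 0, 0, 0, -0.046, -0.104, -0.003, -1, 0, 0, 0, -0.061, -0.137, -0.003, -1, 0, 0, 0, -0.076, -0.17, -0.003, -1, 0, 0, 0, -0.09, -0.202, -0.003, -1, 0, 0, 0, -0.104, -0.234, -0.003, -1, 0, 0, 0, -0.119, -0.267, -0.002, -1, 0, 0.15, 0, -0.13, -0.291, -0.001, -1]}}

```text
time_s: 9.0
eef_pos: [0.5719, -0.2398, 0.2029]
tool_rot: [[-0.964, 0.267, -0.002], [0.267, 0.964, 0.001], [0.002, 0.001, -1.0]]
wrist_force: [0.4, 0.5, -1.8]
grip_width: 0.274
```

```bash
python3 go.py .580 -.2885 .175 74.6
```

```text
rv [ 0.03 -0.13 -0.09] sh [-0.0209 -0.0448  0.0278] t 9.0 p [ 0.5719 -0.2398  0.2029] F [ 0.4  0.5 -1.8] g 0.274 j [ -33.   12.   95.   -0.   73. -108.]
```

Call:
{"fn": "step_arm", "kwargs": {"increments": [0, -0.1, 0, -0.012, -0.026, 0.003, -1, 0, -0.1, 0, -0.018, -0.038, 0.01, -1, 0, -0.13, 0, -0.0209, -0.0448, 0.02, -1, 0, -0.13, 0, -0.0209, -0.0448, 0.0278, -1, 0, -0.13, 0, -0.0209, -0.0448, 0.0278, -1, 0, -0.13, 0, -0.0209, -0.0448, 0.0278, -1]}}

```text
time_s: 9.5
eef_pos: [0.5803, -0.284, 0.1754]
tool_rot: [[-0.964, 0.264, -0.0], [0.264, 0.964, 0.002], [0.001, 0.002, -1.0]]
wrist_force: [0.5, 1.4, -1.7]
grip_width: 0.275
```

```bash
python3 go.py .580 -.2885 .13 74.6;  python3 - <<'E'
from h import *
from m import rect
s=env.read_state()
for n in ["scene","top","wrist"]:
    im=env.read_camera(n);cv2.imwrite(f"pics/{n}11.png",im[:,:,::-1])
    if n!='wrist':
        cv2.imwrite(f"pics/{n}11z.png",cv2.resize(im[180:300,390:500] if n=='top' else im[50:180,200:340],None,fx=5 if n=='top' else 4,fy=5 if n=='top' else 4,interpolation=cv2.INTER_CUBIC)[:,:,::-1])
E
```

```text
rv [ 0.11 -0.03  0.08] sh [-0.001  -0.0045  0.0454] t 9.5 p [ 0.5803 -0.284   0.1754] F [ 0.5  1.4 -1.7] g 0.275 j [ -36.   17.   92.    0.   71. -111.]
```

View pics/wrist11.png

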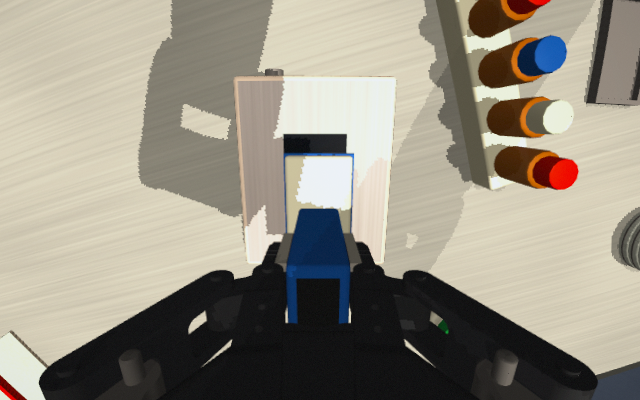

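View pics/scene11z.png

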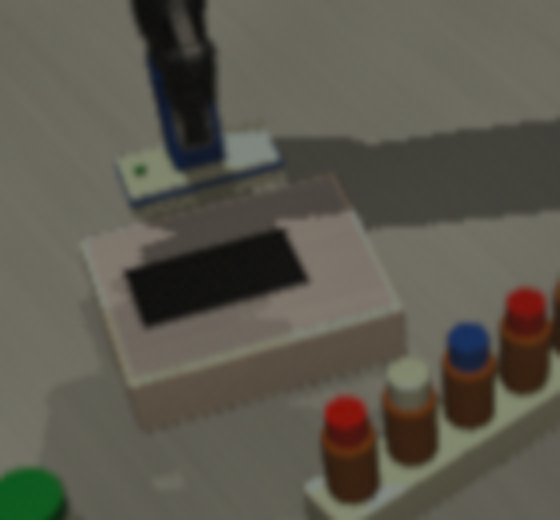

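View pics/top11z.png

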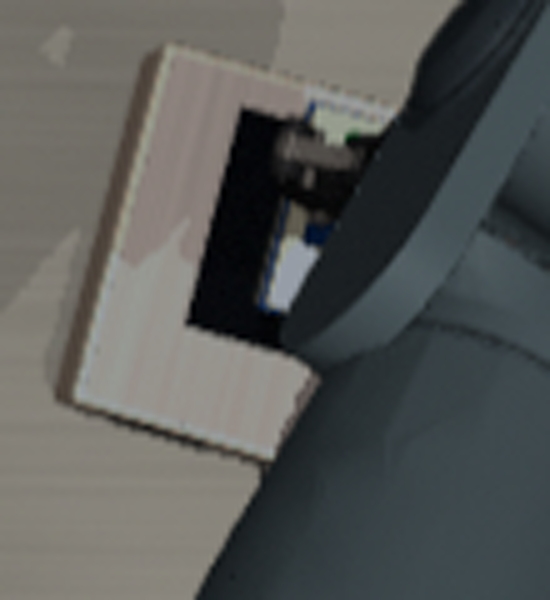

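In the wrist view the window's far edge is at (284–346,134) and the head's far edge at (284–354,154), parallel to it. Now relate the two by plane casts.

```bash
cat > chk.py <<'E'
from h import *
s=env.read_state()
def edge(px,z,half):
    P=plane("wrist",px,z,s)[:,:2];d=P[1]-P[0];L=np.linalg.norm(d);nrm=np.array([d[1],-d[0]])/L
    if nrm@np.array([1,0])<0:nrm=-nrm
    ang=np.degrees(np.arctan2(nrm[1],nrm[0]))
    return (P.mean(0)+nrm*half).round(4),round(L*1000,1),round(ang,1)
import sys
E
python3 - <<'E'
from chk import *
import cv2
zb=s["eef_pos"][2]-.0405
print('window',edge([(284,134),(346.5,134)],.05,.058))
print('head top',edge([(285,155),(353.5,155)],zb+.02,.048),'bottom',edge([(285,155),(353.5,155)],zb,.048))
print('stage', plane("wrist",[(236,77),(393,77)],.05,s), s["eef_pos"])
# subpixel edges from image
im=cv2.imread('pics/wrist11.png',0)
print(im[125:160,300]); print(im[142,275:360]); 
E
```

```text
window (array([ 0.5814, -0.2878]), np.float64(59.0), np.float64(-15.4))
head top (array([ 0.58 , -0.284]), np.float64(39.7), np.float64(-15.3)) bottom (array([ 0.5822, -0.2845]), np.float64(44.6), np.float64(-15.3))
stage [[ 0.45749405 -0.3280594   0.05      ]
 [ 0.49514055 -0.19113746  0.05      ]] [ 0.5813317  -0.28500945  0.17779608]
[238 238 238 238 238 238 238 238 209  72  32  28  28  25  17  14  17  17
  17  16  12  16  13  16  17  15  16  18  45  57 100 146 175 184 190]
[152 151 153 154 152 152 153 153 103  14  15  16  12  14  18  14  17  16
  14  18  16  15  17  11  15  17  19  14  13  17  14  13  17  15  15  27
  34  33  33  35  33  33  33  33  35  35  36  36  36  36  37  36  38  36
  37  37  38  38  38  37  39  39  39  40  39  40  40  39  40  42  42 130
 227 237 237 238 238 238 239 239 238 238 238 238 238]
```

```bash
python3 go.py .581 -.2885 .115 74.6
```

```text
rv [0.   0.2  0.09] sh [-0.0004 -0.0035  0.0628] t 9.65 p [ 0.5813 -0.285   0.1778] F [ 0.4  0.  -1.7] g 0.275 j [ -36.   16.   92.    0.   71. -111.]
```

Call:
{"fn": "step_arm", "kwargs": {"increments": [0, 0, 0, -0.0004, -0.0035, 0.005, -1, 0, 0, 0, -0.0004, -0.0035, 0.015, -1, 0, 0, 0, -0.0004, -0.0035, 0.028, -1, 0, 0, 0, -0.0004, -0.0035, 0.04, -1, 0, 0, 0, -0.0004, -0.0035, 0.05, -1, 0, 0, 0, -0.0004, -0.0035, 0.056, -1, 0, 0, 0, -0.0004, -0.0035, 0.059, -1, 0, 0, 0, -0.0004, -0.0035, 0.059, -1, 0, 0, 0, -0.0004, -0.0035, 0.059, -1, 0, 0, 0, -0.0004, -0.0035, 0.059, -1]}}

```text
time_s: 10.48
eef_pos: [0.5811, -0.2899, 0.119]
tool_rot: [[-0.964, 0.265, 0.004], [0.265, 0.964, -0.001], [-0.004, -0.0, -1.0]]
wrist_force: [0.8, -0.0, -2.0]
grip_width: 0.275
```

```bash
for i in 1 2 3 4; do python3 go.py .581 -.2885 .101 74.6;  python3 - <<E
from h import *
cv2.imwrite("pics/scene12$i.png",env.read_camera("scene")[:,:,::-1])
E
done
python3 - <<'E'
from h import *
cv2.imwrite("pics/wrist12.png",env.read_camera("wrist")[:,:,::-1])
im=cv2.imread("pics/scene121.png");cv2.imwrite("pics/scene12z.png",cv2.resize(im[60:180,200:340],None,fx=5,fy=5,interpolation=cv2.INTER_CUBIC))
E
```

```text
rv [-0.02  0.24  0.01] sh [0.0005 0.0013 0.018 ] t 10.4833 p [ 0.5811 -0.2899  0.119 ] F [ 0.8 -0.  -2. ] g 0.275 j [ -37.   20.   94.    0.   66. -111.]
rv [-0.02  0.25  0.01] sh [0.0006 0.0013 0.0182] t 10.5333 p [ 0.5811 -0.2899  0.1192] F [-0.4  0.2 -0.9] g 0.272 j [ -37.   20.   94.    0.   66. -111.]
rv [-0.02  0.24  0.01] sh [0.0005 0.0013 0.0181] t 10.5833 p [ 0.5811 -0.2899  0.1191] F [ 0.2  0.3 -1.6] g 0.275 j [ -37.   20.   94.    0.   66. -111.]
rv [-0.01  0.23  0.01] sh [0.0004 0.0013 0.018 ] t 10.6333 p [ 0.581  -0.2898  0.119 ] F [-1.4  0.1 -1.8] g 0.273 j [ -37.   20.   94.    0.   66. -111.]
```

View pics/scene12z.png

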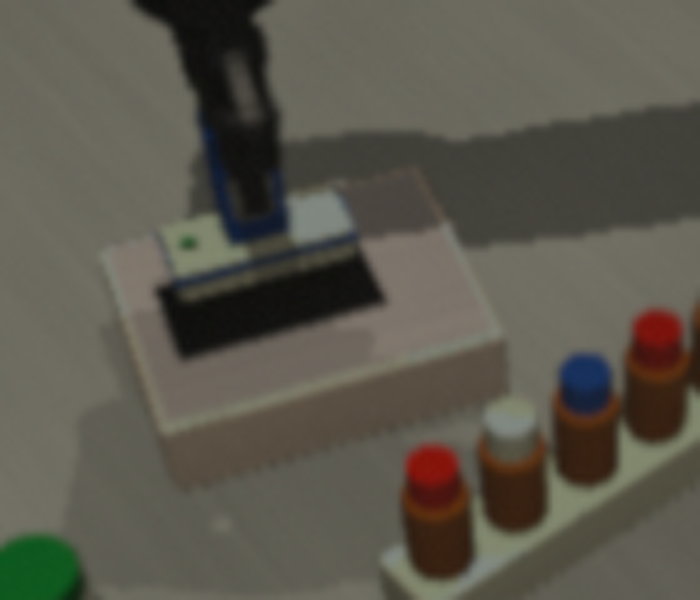

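View pics/wrist12.png

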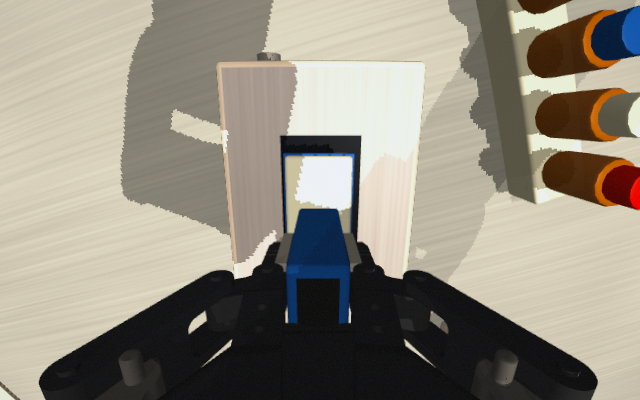

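```bash
python3 - <<'E'
from chk import *
print('window',edge([(281,137),(361,137)],.05,.058))
zb=s["eef_pos"][2]-.0405
print('head',edge([(285,155),(353.5,155)],zb+.02,.048))
P=plane("scene",[(183/5+200-.4,300/5+60-.4),(358/5+200-.4,260/5+60-.4)],zb)
c=np.array(s["eef_pos"][:2]);ux=np.array([.964,-.265]);uy=np.array([.265,.964])
print(P.round(4),c+ux*.048+uy*.02,c-ux*.048+uy*.02)
E
```

```text
window (array([ 0.582 , -0.2878]), np.float64(59.2), np.float64(-15.4))
head (array([ 0.5794, -0.2887]), np.float64(39.7), np.float64(-15.4))
[[ 0.6294 -0.2871  0.0782]
 [ 0.5404 -0.2565  0.0782]] [ 0.63238071 -0.28313226] [ 0.53983671 -0.25769226]
```

All checks agree within ~3 mm. Final slow descent of 18 mm.

Call:
{"fn": "step_arm", "kwargs": {"increments": [0, 0.1, 0, -0.0007, 0.0012, 0.003, -1, 0, 0.2, 0, -0.0007, 0.0012, 0.007, -1, 0, 0.2, 0, -0.0007, 0.0012, 0.011, -1, 0, 0.2, 0, -0.0007, 0.0012, 0.014, -1, 0, 0.2, 0, -0.0007, 0.0012, 0.0165, -1, 0, 0.2, 0, -0.0007, 0.0012, 0.0165, -1, 0, 0.2, 0, -0.0007, 0.0012, 0.0165, -1, 0, 0.2, 0, -0.0007, 0.0012, 0.0165, -1]}}

```text
time_s: 11.4
eef_pos: [0.5817, -0.2887, 0.1018]
tool_rot: [[-0.964, 0.265, -0.0], [0.265, 0.964, 0.0], [0.0, 0.0, -1.0]]
wrist_force: [-0.3, 0.3, -1.4]
grip_width: 0.271
```

```bash
python3 go.py .582 -.289 .101 74.6;  python3 - <<'E'
from h import *
for n in ["scene","wrist"]: cv2.imwrite(f"pics/{n}13.png",env.read_camera(n)[:,:,::-1])
im=cv2.imread("pics/scene13.png");cv2.imwrite("pics/scene13z.png",cv2.resize(im[60:180,200:340],None,fx=5,fy=5,interpolation=cv2.INTER_CUBIC))
E
python3 go.py .582 -.289 .101 74.6
```

```text
rv [ 0.01 -0.03  0.01] sh [-0.0003 -0.0003  0.0008] t 11.4 p [ 0.5817 -0.2887  0.1018] F [-0.3  0.3 -1.4] g 0.271 j [ -36.   22.   94.   -0.   64. -111.]
rv [ 0.   -0.01  0.01] sh [-0.0003 -0.0002  0.001 ] t 11.5 p [ 0.5818 -0.2887  0.102 ] F [ 0.5  0.3 -2.4] g 0.272 j [ -36.   22.   94.   -0.   64. -111.]
```

View pics/scene13z.png

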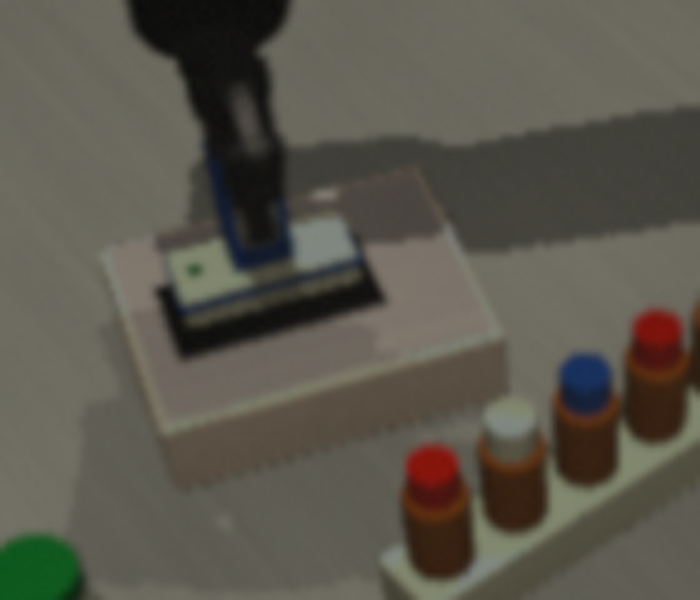

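View pics/wrist13.png

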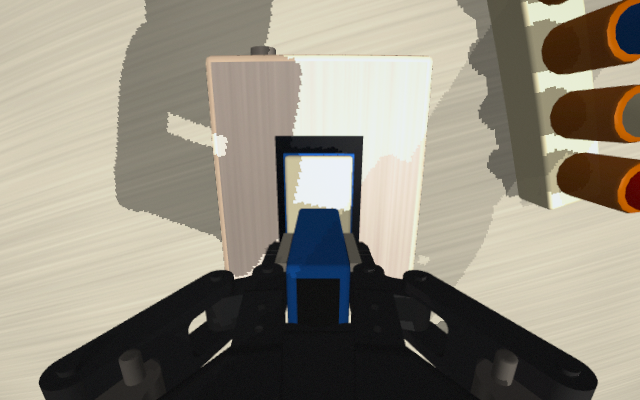

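View pics/scene13.png

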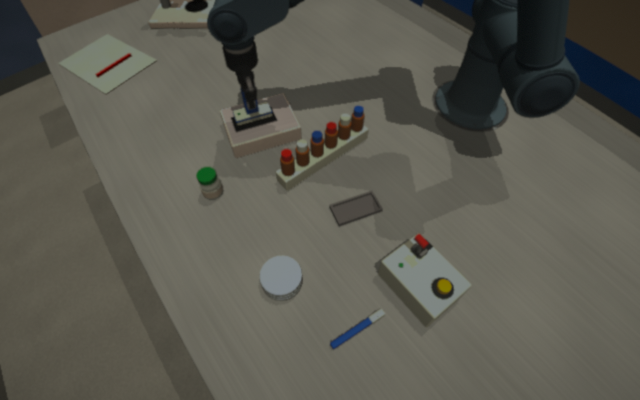

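The pictures show the head centred over the black window with dark margins all round, the lever up, the button out, and the dishes, jar and pen where they were. One numeric check, then I'll hand in.

```bash
python3 - <<'E'
from chk import *
print('window',edge([(276.5,137),(363,137)],.05,.058))
zb=s["eef_pos"][2]-.0405
print('head',edge([(285,155),(353.5,155)],zb+.02,.048),zb)
P=plane("scene",[(190/5+200-.4,325/5+60-.4),(363/5+200-.4,283/5+60-.4)],zb)
c=np.array(s["eef_pos"][:2]);ux=np.array([.964,-.265]);uy=np.array([.265,.964])
print(P.round(4),c+ux*.048+uy*.02,c-ux*.048+uy*.02, np.abs(s["joint_velocities"]).max())
a=cv2.imread('pics/scene0.png').astype(int);b=cv2.imread('pics/scene13.png').astype(int)
d=np.abs(a-b).max(2)
for n,(x,y,w,h) in dict(jar=(190,160,40,45),dish=(250,250,60,55),pen=(320,300,75,55)).items(): print(n,(d[y:y+h,x:x+w]>40).sum())
E
```

```text
window (array([ 0.5817, -0.2875]), np.float64(59.0), np.float64(-15.4))
head (array([ 0.5804, -0.2877]), np.float64(39.8), np.float64(-15.4)) 0.06150913845440074
[[ 0.6296 -0.2854  0.0615]
 [ 0.5396 -0.2561  0.0615]] [ 0.63338529 -0.28214136] [ 0.54084129 -0.25670136] 0.13271949741268574
jar 0
dish 0
pen 0
```

```bash
python3 -c "
from workcell import env
print(env.finish_job()); s=env.read_state(); print(s['time_s'],s['eef_pos'],s['grip_width'])"
```

```text
the job is handed in; nothing more can be done
None
the job is handed in; nothing more can be done
```

The job is handed in at about 11.5 s of the 58 s allowed; no verdict is reported.

**What I did:**
- **Breaker:** I pressed the yellow button with shut fingers. The first press stopped just short of tripping the lever, so I pressed a few mm deeper and it dropped. I gripped the lever by its bar ends, lifted it to its stop and let go.
- **Sensor:** I took it from the dock by its handle, carried it over the rack with its underside at about 0.16 m, and stopped over the window.

**Last checks:**
- **Height:** the underside is about 11 mm above the window. This comes from the tool height and the grasp offset.
- **Centring and angle:** the wrist camera puts the sensor centre about 1–2 mm from the window's. The long axes agree within 0.1°, and the tool is level within 0.1°.
- **Lever, button and bystanders:** the lever stands untouched, and the button is out. The picture areas around the dishes, jar and pen are unchanged from the start.
- **Disagreement:** the scene camera puts the sensor's lower corners 1–5 mm from where the arm pose predicts. Its window position differs from the other views by 2–3 mm. Both are within the 10 mm tolerance.

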